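# Make up the carafe board and the aperitif board

## Task

Make up the two service boards: on the round board, the carafe goes on the large cork inset and a stemless wine glass on the small one; on the long board, the ramekin goes on the large cork, the other wine glass on the middle-sized cork and the steel pick holder on the small cork. Set each thing down gently and upright, its base wholly on its cork, knocking nothing over. Leave the pepper mill, the wine bottle, the ice bucket and the boards themselves where they are.

Things in the scene. Friction and masses are not known exactly. Their poses are not given: they have to be found in the camera images.
- carafe: Empty quarter-litre carafe of clear glass, 168 mm tall, round: base 64 mm across, body up to 76 mm across (widest 40 mm up), straight neck 32 mm across from 108 to 142 mm above the base (lift it there), flaring to a lip 46 mm across at the top; about 0.28 kg. Origin at the centre of its underside, z up when it stands.
- glass_a: Small stemless wine glass of clear glass, 90 mm tall: base 46 mm across, tulip bowl widest (66 mm) from 32 to 54 mm above the base, rim 54 mm across, wall 2.5 mm, about 0.13 kg. Origin at the centre of its underside, z up when it stands. The two wine glasses are alike and interchangeable.
- glass_b: Small stemless wine glass of clear glass, 90 mm tall: base 46 mm across, tulip bowl widest (66 mm) from 32 to 54 mm above the base, rim 54 mm across, wall 2.5 mm, about 0.13 kg. Origin at the centre of its underside, z up when it stands. The two wine glasses are alike and interchangeable.
- ramekin: White fluted ceramic ramekin (empty), 66 mm across (about 68 mm over the flutes), 40 mm tall, straight-sided, open, wall 4 mm, base 64 mm across, about 0.15 kg. Origin at the centre of its underside, z up when it stands.
- pick_holder: Small straight cylindrical stainless cup, 32 mm across and 50 mm tall, with wooden cocktail picks standing in it up to 72 mm above its base; about 0.07 kg. Origin at the centre of its underside, z up when it stands.
- round_board: Target: round dark wooden board, 224 mm across, 18 mm thick, loose (0.9 kg), at any yaw, with two flush round cork insets. Origin: centre of its underside, z up. In its own frame (y = 0): large cork, 94 mm across, for the carafe, centred at x = -46 mm; small cork, 70 mm across, for a wine glass, at x = +56 mm. Corks' top 18 mm above the table.
- long_board: Target: oblong dark wooden board, 266 (own x) x 116 mm, 18 mm thick, loose (0.9 kg), own x within 0.4 rad of world +y. Origin: centre of its underside, z up. Three flush round corks in a row at y = 0: large, 92 mm across, for the ramekin, at x = -73 mm; middle, 70 mm, for a wine glass, at x = +20 mm; small, 52 mm, for the pick holder, at x = +93 mm. Tops 18 mm above the table.
- pepper_mill: Bystander, stays: turned wooden pepper mill with a small steel knob, 54 mm across, 146 mm tall, standing among the stock. Origin at the centre of its underside.
- wine_bottle: Bystander, stays: green glass wine bottle, 74 mm across, 300 mm tall, standing beyond one end of the boards. Origin at the centre of its underside.
- ice_bucket: Bystander, stays: stainless ice bucket with a shut hinged lid and a press button on top, 154 mm across (188 mm over its two side handles, at its own +y and -y), 179 mm tall, 1.4 kg, beyond the other end of the boards. Origin at the centre of its underside.
Mind the look-alikes: they are no part of the job. What is shaped like the glass_a but green is not meant. Several things look just like the pick_holder: the one meant starts nearest to the robot's base.

How it is judged:
At the end, for the whole second after the job is handed in: Carafe, ramekin, pick holder and one glass per board (either glass) stand on their corks, centres within 15 (carafe), 14.5 (ramekin), 12.5 (glasses), 10.5 mm (pick holder) of the cork's along each board axis, base 12 to 24 mm above the board's underside, upright within 0.08 rad, at rest (x of carafe in the frame of round_board between -0.061 and -0.031 m and y of carafe in the frame of round_board between -0.015 and 0.015 m and z of carafe in the frame of round_board between 0.012 and 0.024 m and angle between each of carafe, ramekin, pick_holder's own z axis and vertical below 0.08 rad and x of ramekin in the frame of long_board between -0.0875 and -0.0585 m and y of ramekin in the frame of long_board between -0.0145 and 0.0145 m and z of ramekin in the frame of long_board between 0.012 and 0.024 m and x of pick_holder in the frame of long_board between 0.0825 and 0.1035 m and y of pick_holder in the frame of long_board between -0.0105 and 0.0105 m and z of pick_holder in the frame of long_board between 0.012 and 0.024 m and (((x of glass_a in the frame of round_board between 0.0435 and 0.0685 m and y of glass_a in the frame of round_board between -0.0125 and 0.0125 m and z of glass_a in the frame of round_board between 0.012 and 0.024 m and angle between glass_a's own z axis and vertical below 0.08 rad) and (x of glass_b in the frame of long_board between 0.0075 and 0.0325 m and y of glass_b in the frame of long_board between -0.0125 and 0.0125 m and z of glass_b in the frame of long_board between 0.012 and 0.024 m and angle between glass_b's own z axis and vertical below 0.08 rad)) or ((x of glass_b in the frame of round_board between 0.0435 and 0.0685 m and y of glass_b in the frame of round_board between -0.0125 and 0.0125 m and z of glass_b in the frame of round_board between 0.012 and 0.024 m and angle between glass_b's own z axis and vertical below 0.08 rad) and (x of glass_a in the frame of long_board between 0.0075 and 0.0325 m and y of glass_a in the frame of long_board between -0.0125 and 0.0125 m and z of glass_a in the frame of long_board between 0.012 and 0.024 m and angle between glass_a's own z axis and vertical below 0.08 rad))) and linear speed of each of carafe, glass_a, glass_b, ramekin, pick_holder below 0.02 m/s); the robot touches nothing.
It fails at once if a thing of the kits is knocked over (tilted more than 1.1 rad) (angle between any of carafe, glass_a, glass_b, ramekin, pick_holder's own z axis and vertical above 1.1 rad).
It fails at once if a thing of the kits is dropped (faster than 0.6 m/s, a fall of about 2 cm, with no finger touching it) ((linear speed of carafe above 0.6 m/s and contact force between carafe and the fingers below 0.05 N) or (linear speed of glass_a above 0.6 m/s and contact force between glass_a and the fingers below 0.05 N) or (linear speed of glass_b above 0.6 m/s and contact force between glass_b and the fingers below 0.05 N) or (linear speed of ramekin above 0.6 m/s and contact force between ramekin and the fingers below 0.05 N) or (linear speed of pick_holder above 0.6 m/s and contact force between pick_holder and the fingers below 0.05 N)).
It fails at once if the pepper mill, wine bottle or ice bucket is moved more than 20 mm (distance of any of pepper_mill, wine_bottle, ice_bucket from where it was at the start of the episode above 0.02 m).
It fails at once if a board is moved more than 30 mm (distance of any of round_board, long_board from where it was at the start of the episode above 0.03 m).
It also fails if it takes over 128 s, if anything falls off the work surface, if the arm or the gripper's body presses on something with over 40 N, if the wrist force passes 120 N, or if a joint passes its speed limit or range.

## Robot

A 6-joint arm with a two-finger parallel gripper is mounted at the origin on the work surface. World frame = base frame: x ahead of the robot, y to its left, z up, the work surface at z = 0. Lengths are in m, angles in rad, forces in N, time in s.
With the tool pointing down it reaches from about 0.375 to 0.9 m from the base axis. Payload 3.1 kg.
Tool frame: the origin (TCP) lies on the front face of the gripper's body, between the roots of the fingers; the fingertips stand 70 mm ahead of it and the grasp point (between the pads) lies 51 mm ahead of it; z points along the fingers, y is the line along which they close (so a half turn about z gives the same grasp; the last joint's range is limited). The gripper opens to 87 mm and grips with 3 to 60 N. Pads are 19 mm wide; open, the fingers measure 117 mm over their backs; the gripper's body (75 mm by 190 mm) begins 51 mm behind the grasp point.
Start: joints at [-1.393, 0.527, 1.433, -0, 1.181, -0.178], TCP at [0.218, -0.586, 0.292] pointing down, gripper open.
Joint ranges: [-3.08, 3.08], [-0.75, 2.2], [0.22, 2.44], [-1.43, 4.57], [0, 2.65], [-2.85, 2.85]. Speed limits (rad/s): [2.79, 2.79, 3.14, 3.14, 3.14, 3.14].

## Interface

Orientations are given as a unit quaternion [x, y, z, w].
In Python, from rig import robot, cams, ticket gives the robot as it stands. The module is installed in compiled form; this text tells all that it offers.
- The arm moves only by the shell command python3 -m crank 'ROWS' [FORCE]. ROWS is JSON, a list of rows, each a list of 7 numbers: the shift along the tool's x, y, z in cm, then the turn, a rotation vector about the tool's x, y, z in rad, then the closure, from 0 (fully open) to 1 (shut). A call has 1 to 5 rows; each row shifts and turns the commanded pose from where the row before left it, along the tool's axes as they then stand; what a row does not reach is not made up. A row lasts 1/8 s, in which the tool goes at most 62.5 mm and 10.7 degrees, less where a joint would pass 70% of its speed; a pose out of reach is approached as far as the arm can. A call is refused whole if a number of a shift passes 6.25 or a number of a turn 0.188, either way. A call with a gripper value outside its range is refused whole. The fingers move at their own pace and stop on an object; FORCE is the grip in N (left out, the last holds). Time passes only in rows, so rows that do not move let the fingers close. It gives the time, the measured TCP pose, the force, the opening and the grip force at its end, in the units of the state.
- robot.get_obs(): the state, without advancing time (a new reading comes with each control period).
- cams.camera(name): name is "side" or "top" or "wrist"; returns the picture (384x512x3 uint8, red, green, blue); there is no depth.
- cams.camera_info(name): a dict with "intrinsics" (3x3 intrinsics, pixels), "pose" (4x4, takes a point from camera to world coordinates). Camera axes: x right, y down, z forward; pixel columns grow to the right and rows downward; lengths in m; the calibration is good to about 2 mm. A picture is of the moment at which its call begins: read the wrist's pose just before it. camera_info takes no time and is no camera call; for the wrist camera it gives the pose at the moment of the call.
- ticket.hand_in(): hands the job in; it is judged then, once.
The state is a dict: "time": time; "q": joint angles; "joint_velocities": joint speeds; "joint_torque": joint torques, N m; "position": TCP position; "tool_rot": TCP orientation; "ft_force": force on the tool from outside, world axes, zero at the start; "moment": the same for the moment, N m; "grip_width": finger opening in m; "grip_force": force on a finger pad.
Only numpy, scipy, OpenCV 4.12 (cv2) and the standard library are available. Lean on these libraries where they do the work, as an engineer would, in place of code of your own. Each camera call takes 0.05 s, during which the arm holds its last target. There are 200 camera calls.

## Working session

There is one attempt and no reset: what is moved stays moved. The work goes in short steps, Python scripts to look and compute and a shell command to move; the robot and the scene stay as the last step left them, time stands still between calls to the robot, and variables do not carry over. Pictures are saved under pics/ and viewed, at most 16 in all, crops included, and the job is handed in when it is done.

```bash
mkdir -p pics; python3 - <<'E'
from rig import robot,cams
import cv2,numpy as np
np.set_printoptions(precision=3,suppress=True)
o=robot.get_obs();print(o['time'],o['position'],o['tool_rot'],o['grip_width'])
for n in("top","side"):
    i=cams.camera_info(n);print(n,np.array(i['intrinsics']).tolist(),np.array(i['pose']))
    im=cams.camera(n);cv2.imwrite(f'pics/{n}0.png',im[...,::-1]);cv2.imwrite(f'pics/{n}0b.png',cv2.resize(im[...,::-1],(800,600),interpolation=cv2.INTER_CUBIC))
E
```

```text
0.0 [ 0.218 -0.585  0.291] [ 0.984  0.177 -0.    -0.001] 0.08696089295697432
top [[378.20428866573127, 0.0, 259.74929717009087], [0.0, 378.20428866573127, 192.67639140929424], [0.0, 0.0, 1.0]] [[ 0.018 -0.972  0.233  0.166]
 [-1.    -0.017  0.006 -0.001]
 [-0.002 -0.233 -0.973  1.432]
 [ 0.     0.     0.     1.   ]]
side [[396.00904833816884, 0.0, 256.3519134329828], [0.0, 396.00904833816884, 182.5697394092369], [0.0, 0.0, 1.0]] [[ 0.999 -0.025  0.045  0.424]
 [-0.05  -0.666  0.744 -0.947]
 [ 0.011 -0.745 -0.667  0.877]
 [ 0.     0.     0.     1.   ]]
```

View pics/top0b.png

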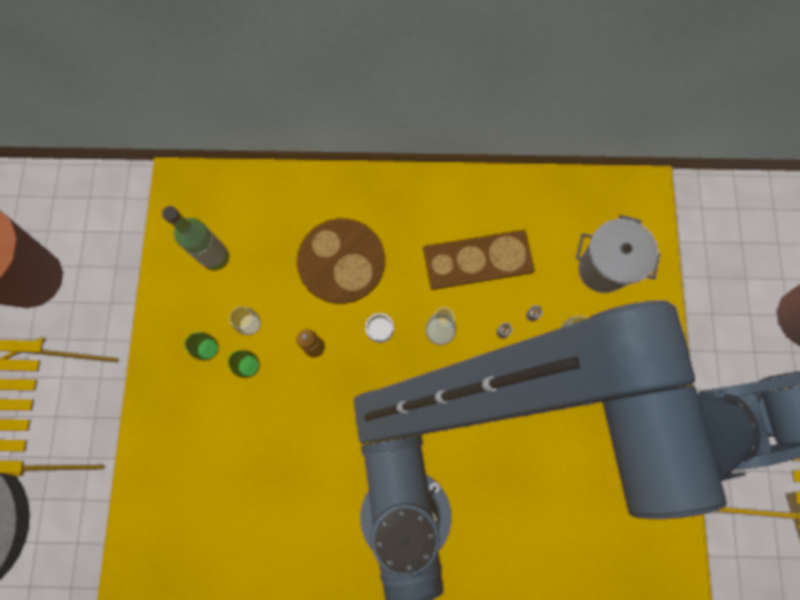

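View pics/side0b.png

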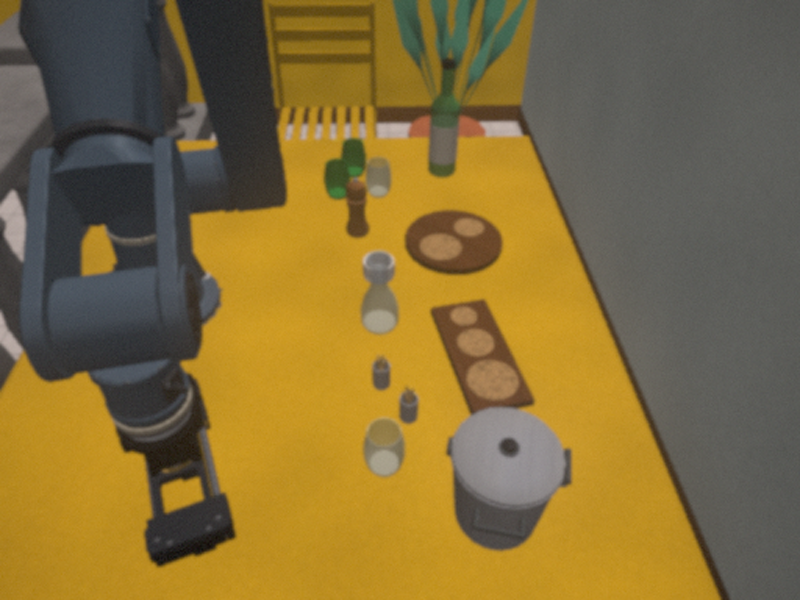

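```bash
cat > h.py <<'E'
import numpy as np,cv2
from rig import robot,cams
from scipy.spatial.transform import Rotation as R
np.set_printoptions(precision=4,suppress=True)
def ray(info,uv,z):
    K=np.array(info['intrinsics']);T=np.array(info['pose'])
    d=T[:3,:3]@np.linalg.inv(K)@np.array([uv[0],uv[1],1.]);c=T[:3,3]
    return (c+d*(z-c[2])/d[2])
def proj(info,p):
    K=np.array(info['intrinsics']);T=np.array(info['pose'])
    q=K@(T[:3,:3].T@(np.array(p)-T[:3,3]));return q[:2]/q[2]
def blobs(mask,amin=40):
    n,l,s,c=cv2.connectedComponentsWithStats(mask.astype(np.uint8))
    return [(c[i],s[i]) for i in range(1,n) if s[i][4]>=amin]
E
python3 - <<'E'
from h import *
T=cams.camera_info('top');S=cams.camera_info('side')
im={n:cv2.imread(f'pics/{n}0.png') for n in('top','side')}
for n,I in(('top',T),('side',S)):
    hsv=cv2.cvtColor(im[n],cv2.COLOR_BGR2HSV)
    k=1/1.5625
    pts={'top':[(352,272),(400,400),(340,230),(380,328)],'side':[(492,380),(250,500),(455,262)]}[n]
    print(n,[hsv[int(y*k),int(x*k)].tolist() for x,y in pts])
    m=(hsv[...,0]<22)&(hsv[...,1]>60)&(hsv[...,1]<190)&(hsv[...,2]>95)
    for c,s in blobs(m,50): print(' cork?',c,s[2:],ray(I,c,.018))
k=1/1.5625
print('TOP z by hand')
for nm,(u,v),z in [('pick1',(504,333),.03),('pick2',(534,315),.03),('ramekin rim',(380,327),.04),('carafe base',(440,333),0),('glassfar base',(251,325),0),('glassnear',(575,325),.09),('mill',(317,350),0)]:
    print(nm,ray(T,(u*k,v*k),z))
print('SIDE')
for nm,(u,v),z in [('pick1',(381,376),.025),('pick2',(409,408),.025),('ramekin',(379,262),.04),('carafe base',(379,320),0),('glassfar',(378,190),0),('glassnear',(383,463),0),('mill',(357,229),0)]:
    print(nm,ray(S,(u*k,v*k),z))
W=cams.camera_info('wrist');o=robot.get_obs()
Tt=np.eye(4);Tt[:3,:3]=R.from_quat(o['tool_rot']).as_matrix();Tt[:3,3]=o['position']
print(np.linalg.inv(Tt)@np.array(W['pose']),np.array(W['intrinsics'])[0])
E
```

```text
top [[18, 127, 157], [105, 15, 103], [15, 177, 104], [20, 4, 205]]
 cork? [  3.8246 155.0123] [ 11  43 325] [0.6387 1.0195 0.018 ]
 cork? [217.8365 166.4263] [  55   52 2238] [0.6067 0.1736 0.018 ]
 cork? [372.8068 161.0909] [14 38 88] [ 0.6393 -0.433   0.018 ]
 cork? [305.8124 165.7503] [  69   36 1738] [ 0.6156 -0.1703  0.018 ]
 cork? [437.8571 202.1429] [ 6 42 56] [ 0.4791 -0.6729  0.018 ]
 cork? [504.8378 191.1892] [ 14  21 111] [ 0.5268 -0.934   0.018 ]
 cork? [329.5 219.5] [58 20 58] [ 0.4046 -0.2576  0.018 ]
 cork? [195.4815 216.5062] [10 11 81] [0.4069 0.2496 0.018 ]
 cork? [ 47.7353 226.7118] [ 53  16 170] [0.358  0.8039 0.018 ]
 cork? [ 14.8571 231.1746] [21 13 63] [0.339 0.925 0.018]
 cork? [ 76.4918 267.    ] [ 8 61 61] [0.2113 0.676  0.018 ]
 cork? [ 38.3851 298.3478] [ 67  11 161] [0.098 0.799 0.018]
 cork? [505.9579 322.3579] [21 15 95] [ 0.0465 -0.8746  0.018 ]
 cork? [ 66.0566 348.    ] [ 7 53 53] [-0.0674  0.6761  0.018 ]
 cork? [495.0476 331.6349] [45 15 63] [ 0.0146 -0.832   0.018 ]
side [[15, 124, 162], [22, 217, 189], [13, 151, 105]]
 cork? [334.4224  39.6638] [
[... 1535 characters left out ...]
319.58] [26 24 50] [ 0.1417 -0.4555  0.018 ]
TOP z by hand
pick1 [ 0.4264 -0.23    0.03  ]
pick2 [ 0.472  -0.3036  0.03  ]
ramekin rim [0.4338 0.0685 0.04  ]
carafe base [ 0.4291 -0.0775  0.    ]
glassfar base [0.4408 0.3891 0.    ]
glassnear [ 0.437  -0.3846  0.09  ]
mill [0.3816 0.2228 0.    ]
SIDE
pick1 [ 0.4341 -0.2354  0.025 ]
pick2 [ 0.4796 -0.307   0.025 ]
ramekin [0.4379 0.0632 0.04  ]
carafe base [ 0.4342 -0.0701  0.    ]
glassfar [0.443  0.4008 0.    ]
glassnear [ 0.4328 -0.395   0.    ]
mill [0.3896 0.2355 0.    ]
[[ 0.0007 -0.9598 -0.2805  0.0777]
 [ 1.      0.0004  0.0008 -0.0003]
 [-0.0007 -0.2805  0.9598 -0.0928]
 [ 0.      0.      0.      1.    ]] [323.3635   0.     252.8423]
```

```bash
python3 -m crank '[[0,0,0,0,0,0.178,0],[0,0,0,0,0,0.178,0],[3.3,-4.4,0.3,0,0,0,0],[3.3,-4.4,0.3,0,0,0,0],[3.3,-4.4,0.3,0,0,0,0]]' 10 && python3 -m crank '[[3.3,-4.4,0.3,0,0,0,0],[3.3,-4.4,0.3,0,0,0,0],[3.3,-4.4,0.3,0,0,0,0],[3.3,-4.4,0.3,0,0,0,0],[0,0,0,0,0,0,0]]' && python3 - <<'E'
from h import *
o=robot.get_obs();print(o['time'],o['position'],o['tool_rot'])
im=cams.camera('wrist');cv2.imwrite('pics/w1.png',im[...,::-1]);cv2.imwrite('pics/w1b.png',cv2.resize(im[...,::-1],(800,600),interpolation=cv2.INTER_CUBIC))
im=cams.camera('top');cv2.imwrite('pics/top1.png',im[...,::-1]);
c=im[170:270,100:500,::-1];cv2.imwrite('pics/top1c.png',cv2.resize(c,(800,200),interpolation=cv2.INTER_CUBIC))
E
```

```text
time: 0.72
position: [0.3178, -0.452, 0.2827]
tool_rot: [1.0, -0.0, -0.0, -0.0]
ft_force: [0.3, 0.6, -0.2]
grip_width: 0.0871
grip_force: 0.0
time: 1.35
position: [0.4503, -0.2738, 0.2707]
tool_rot: [1.0, 0.003, -0.001, -0.001]
ft_force: [0.2, -0.4, -0.9]
grip_width: 0.0875
grip_force: 0.0
1.35 [ 0.4503 -0.2738  0.2707] [ 1.      0.0033 -0.0006 -0.001 ]
```

View pics/w1b.png

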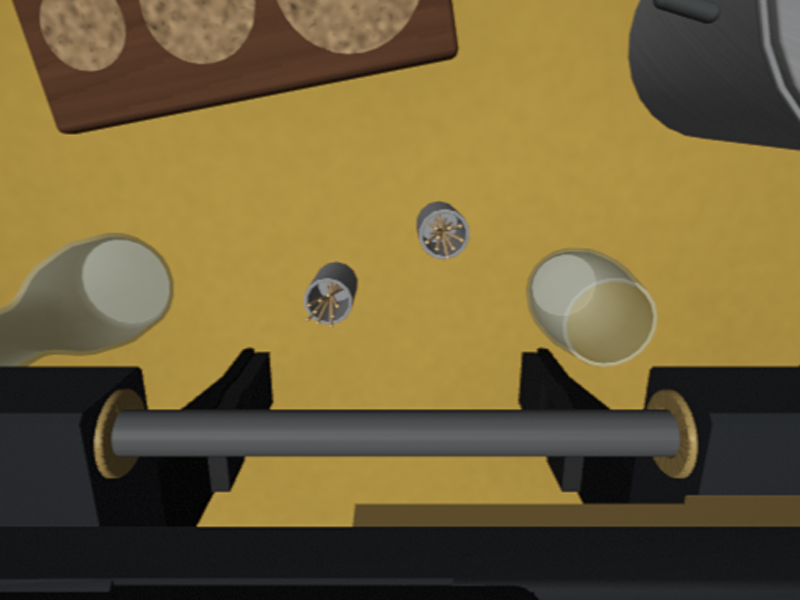

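```bash
python3 - <<'E'
from h import *
W=cams.camera_info('wrist');k=.64
for nm,uv,z in [('pick1 rim',(328,301),.05),('pick2 rim',(443,234),.05),('glass base',(573,286),.004),('glass rim',(611,322),.09),('carafe base',(126,281),.003)]:
    print(nm,uv,ray(W,(uv[0]*k,uv[1]*k),z))
T=cams.camera_info('top')
im=cv2.imread('pics/top1.png');hsv=cv2.cvtColor(im,cv2.COLOR_BGR2HSV)
m=(hsv[...,0]<22)&(hsv[...,1]>60)&(hsv[...,1]<160)&(hsv[...,2]>125)
m[:140]=0;m[190:]=0;m[:,:180]=0;m[:,350:]=0
m=cv2.erode(m.astype(np.uint8),np.ones((3,3)))
for c,s in blobs(m,30): print('cork',c,s[2:],ray(T,c,.018))
m=(hsv[...,1]>110)&(hsv[...,0]<18)&(hsv[...,2]<130)
m|=((hsv[...,0]<22)&(hsv[...,1]>60)&(hsv[...,1]<160)); m[:135]=0;m[200:]=0;m[:,:185]=0;m[:,345:]=0
for cc in cv2.findContours(m.astype(np.uint8),0,2)[0]:
    if cv2.contourArea(cc)>1000:
        r=cv2.minAreaRect(cc);print('board',cv2.contourArea(cc),r,ray(T,r[0],.012),[ray(T,p,.012)[:2] for p in cv2.boxPoints(r)])
# ice bucket lid
print('bucket lid',ray(T,(623*k,250*k),.179))
cv2.imwrite('pics/c1.png',cv2.resize(im[140:250,220:400],(720,440),interpolation=cv2.INTER_CUBIC))
E
```

```text
pick1 rim (328, 301) [ 0.4315 -0.2333  0.05  ]
pick2 rim (443, 234) [ 0.4755 -0.3066  0.05  ]
glass base (573, 286) [ 0.4297 -0.4082  0.004 ]
glass rim (611, 322) [ 0.4316 -0.4006  0.09  ]
carafe base (126, 281) [ 0.4322 -0.0786  0.003 ]
cork [208.1917 155.6632] [ 17  16 193] [0.6503 0.2135 0.018 ]
cork [324.3352 161.9602] [ 22  21 352] [ 0.6324 -0.243   0.018 ]
cork [301.6193 165.375 ] [ 17  15 176] [ 0.6168 -0.1539  0.018 ]
cork [224.1987 173.1923] [ 21  22 312] [0.5796 0.1476 0.018 ]
board 3125.5 ((267.04339599609375, 170.17550659179688), (152.69114685058594, 52.76599884033203), 3.6411852836608887) [ 0.5966 -0.019   0.012 ] [array([0.5047, 0.2806]), array([0.7213, 0.2806]), array([ 0.6911, -0.3269]), array([ 0.4769, -0.3067])]
bucket lid [ 0.591 -0.474  0.179]
```

View pics/c1.png

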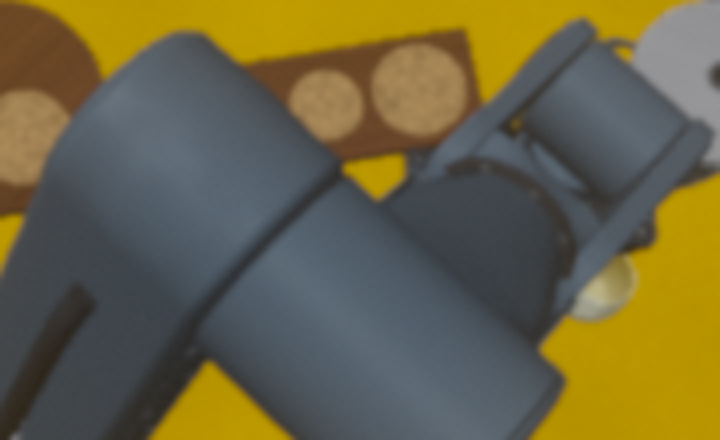

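```bash
python3 -m crank '[[0,0,0,0,0,-0.174,0.3],[0,0,0,0,0,-0.174,0.3],[0,0,0,0,0,-0.174,0.3],[0,0,0,0,0,-0.174,0.3],[0,0,0,0,0,-0.174,0.3]]' 10 >/dev/null&& python3 -m crank '[[0,0,0,0,0,-0.174,0.3],[0,0,0,0,0,-0.174,0.3],[0,0,0,0,0,-0.174,0.3],[0,0,0,0,0,-0.174,0.3],[0,0,0,0,0,0,0.3]]' && python3 - <<'E'
from h import *
im=cv2.imread('pics/w1.png')[120:240,170:340]
cv2.imwrite('pics/c2.png',cv2.resize(im,(680,480),interpolation=cv2.INTER_CUBIC))
E
```

```text
time: 2.7
position: [0.4483, -0.2789, 0.2712]
tool_rot: [0.71, 0.704, -0.0, 0.0]
ft_force: [-0.3, 0.5, 0.1]
grip_width: 0.0608
grip_force: 0.0
```

View pics/c2.png

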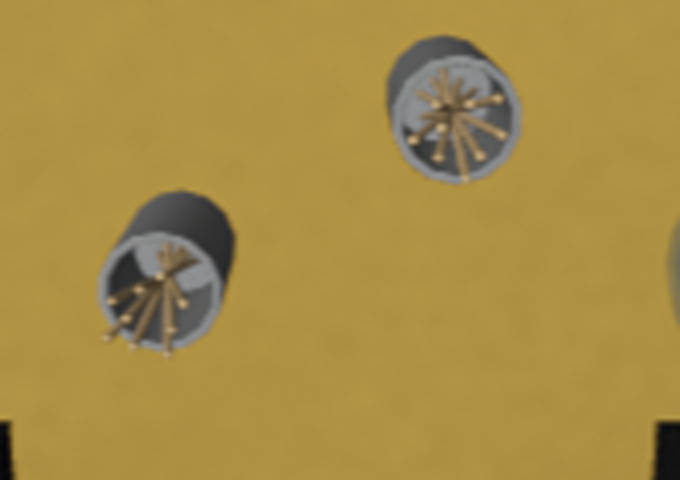

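```bash
python3 -m crank '[[4.6,-1.7,2,0,0,0,0.3],[0,0,5,0,0,0,0.3],[0,0,5,0,0,0,0.3],[0,0,4,0,0,0,0.3],[0,0,3,0,0,0,0.3]]' 10 >/dev/null&& python3 -m crank '[[0,0,0,0,0,0,0.3],[0,0,0,0,0,0,0.9],[0,0,0,0,0,0,0.9],[0,0,0,0,0,0,0.9],[0,0,0,0,0,0,0.9]]' 10
```

```text
time: 3.95
position: [0.4325, -0.2315, 0.0821]
tool_rot: [0.708, 0.706, 0.0, 0.001]
ft_force: [-2.0, 0.7, 4.2]
grip_width: 0.0314
grip_force: 10.0
```

```bash
python3 -m crank '[[0,0,-5,0,0,0,0.9],[2.8,4.3,-3,0,0,0,0.9],[2.8,4.3,-3,0,0,0,0.9],[2.8,4.3,-3,0,0,0,0.9],[2.8,4.3,-3,0,0,0,0.9]]' 10 >/dev/null&& python3 -m crank '[[0,0,0,0,0,0,0.9],[0,0,0,0,0,0,0.9]]' && python3 - <<'E'
from h import *
W=cams.camera_info('wrist')
im=cams.camera('wrist')[...,::-1];cv2.imwrite('pics/w2.png',im);cv2.imwrite('pics/w2b.png',cv2.resize(im,(800,600),interpolation=cv2.INTER_CUBIC))
np.save('w2.npy',np.array([W['pose']])[0])
hsv=cv2.cvtColor(np.ascontiguousarray(im),cv2.COLOR_BGR2HSV)
m=((hsv[...,0]<21)&(hsv[...,1]<135)&(hsv[...,2]>110)&(hsv[...,1]>50)).astype(np.uint8)
m=cv2.morphologyEx(m,cv2.MORPH_CLOSE,np.ones((5,5)));m=cv2.morphologyEx(m,cv2.MORPH_OPEN,np.ones((7,7)))
for cc in cv2.findContours(m,0,1)[0]:
    if cv2.contourArea(cc)>800:
        e=cv2.fitEllipse(cc);P=np.array([ray(W,p[0],.018)[:2] for p in cc]);c,r=cv2.minEnclosingCircle(P.astype(np.float32))
        print(e,'ctr',ray(W,e[0],.018),'encl',c,r)
E
```

```text
time: 4.82
position: [0.6035, -0.1196, 0.2506]
tool_rot: [0.708, 0.706, -0.001, -0.001]
ft_force: [-0.0, 0.1, -1.1]
grip_width: 0.0317
grip_force: 10.0
((280.46014404296875, 321.85333251953125), (42.84951400756836, 315.23297119140625), 90.49798583984375) ctr [ 0.6359 -0.3013  0.018 ] encl (0.63956618309021, -0.321552038192749) 0.21070276200771332
((247.79478454589844, 164.3776397705078), (86.54063415527344, 144.68118286132812), 169.68231201171875) ctr [ 0.5984 -0.1104  0.018 ] encl (0.6027745008468628, -0.1119154542684555) 0.07563075423240662
```

View pics/w2b.png

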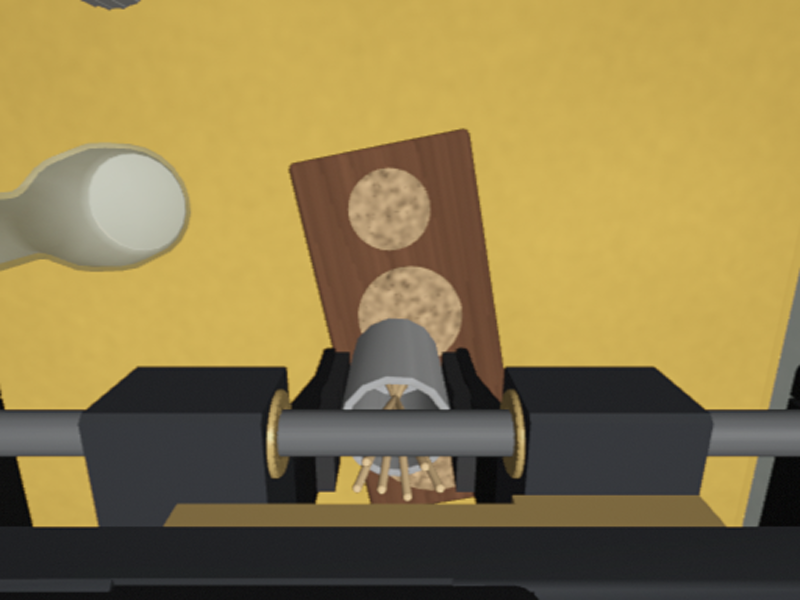

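```bash
python3 - <<'E'
from h import *
W=cams.camera_info('wrist');k=.64
for n,uv,z in[('small',(389.5,209),.018),('mid',(410,316),.018),('c1',(291,163),.018),('c2',(468,129),.018),('carafe',(138,202),.003)]:
    print(n,ray(W,(uv[0]*k,uv[1]*k),z))
a=ray(W,(389.5*k,209*k),.018)[:2];b=ray(W,(410*k,316*k),.018)[:2]
d=(b-a)/np.linalg.norm(b-a);print('ang',np.linalg.norm(b-a),d,'large',a+d*.166)
print(ray(W,(349*k,209*k),.018),ray(W,(431*k,209*k),.018))
print(robot.get_obs()['position'])
E
```

```text
small [ 0.5993 -0.0795  0.018 ]
mid [ 0.6127 -0.1514  0.018 ]
c1 [ 0.5381 -0.0509  0.018 ]
c2 [ 0.6475 -0.0312  0.018 ]
carafe [ 0.4315 -0.076   0.003 ]
ang 0.07316626386256331 [ 0.1832 -0.9831] large [ 0.6297 -0.2427]
[ 0.5734 -0.0794  0.018 ] [ 0.6257 -0.0796  0.018 ]
[ 0.6029 -0.1199  0.25  ]
```

```bash
python3 -m crank '[[4.1,-0.4,3.5,0,0,0,0.9],[0,0,4,0,0,0,0.9],[0,0,3.5,0,0,0,0.9],[0,0,2.5,0,0,0,0.9],[0,0,1.2,0,0,0,0.9]]' 10 >/dev/null&& python3 -m crank '[[0,0,0,0,0,0,0.9],[0,0,0,0,0,0,0.9]]'
```

```text
time: 5.75
position: [0.6012, -0.0795, 0.1051]
tool_rot: [0.709, 0.705, 0.0, 0.001]
ft_force: [-0.4, -0.1, -1.3]
grip_width: 0.0315
grip_force: 10.0
```

```bash
python3 -m crank '[[0,-0.1,0.3,0,0,0,0.9],[0,0,0.15,0,0,0,0.9],[0,0,0,0,0,0,0.9]]'; python3 -m crank '[[0,0,0,0,0,0,0.9]]'
```

```text
time: 6.12
position: [0.6, -0.079, 0.1002]
tool_rot: [0.708, 0.706, 0.0, 0.0]
ft_force: [0.3, -0.0, 0.9]
grip_width: 0.0317
grip_force: 10.0
time: 6.25
position: [0.6, -0.079, 0.1001]
tool_rot: [0.708, 0.706, 0.0, 0.0]
ft_force: [-0.2, 0.3, 1.6]
grip_width: 0.0315
grip_force: 10.0
```

```bash
python3 -m crank '[[0,0,0,0,0,0,0.5],[0,0,0,0,0,0,0.3],[0,0,0,0,0,0,0.2],[0,0,-3,0,0,0,0.2],[0,0,-6,0,0,0,0]]' >/dev/null&& python3 -m crank '[[0,0,-5,0,0,0.174,0],[0,0,0,0,0,0.174,0],[0,0,0,0,0,0.174,0],[0,0,0,0,0,0.174,0],[0,0,0,0,0,0.174,0]]' >/dev/null && python3 -m crank '[[0,0,0,0,0,0.174,0],[0,0,0,0,0,0.174,0],[0,0,0,0,0,0.174,0],[0,0,0,0,0,0.174,0],[-2.8,5.4,0,0,0,0,0]]' >/dev/null && python3 -m crank '[[-2.8,5.4,0,0,0,0,0],[-2.8,5.4,0,0,0,0,0],[-2.8,5.4,0,0,0,0,0],[-2.8,5.4,0,0,0,0,0],[0,0,0,0,0,0,0]]' && python3 - <<'E'
from h import *
W=cams.camera_info('wrist')
im=cams.camera('wrist')[...,::-1];cv2.imwrite('pics/w3.png',im);cv2.imwrite('pics/w3b.png',cv2.resize(im,(800,600),interpolation=cv2.INTER_CUBIC))
E
```

```text
time: 8.75
position: [0.4583, -0.3535, 0.2398]
tool_rot: [1.0, -0.003, 0.0, 0.001]
ft_force: [0.5, 0.5, 1.2]
grip_width: 0.0871
grip_force: 0.0
```

View pics/w3b.png

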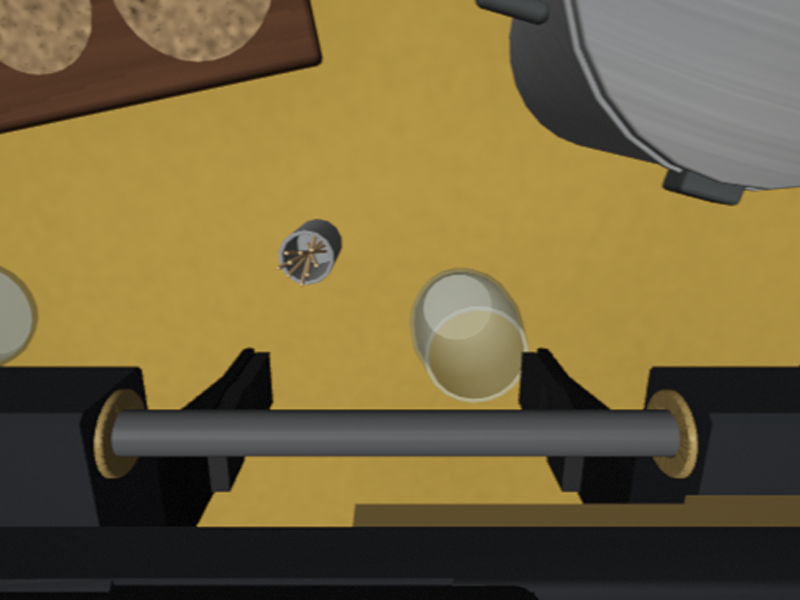

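```bash
python3 - <<'E'
from h import *
W=cams.camera_info('wrist');k=.64
print(ray(W,(475.5*k,354*k),.09),ray(W,(458.5*k,306*k),.006),ray(W,(310*k,257*k),.05)) 
o=robot.get_obs();print(o['position'],o['tool_rot'])
E
```

```text
[ 0.4345 -0.3921  0.09  ] [ 0.4342 -0.3935  0.006 ] [ 0.4775 -0.3023  0.05  ]
[ 0.459  -0.3509  0.2396] [ 1.     -0.0018  0.     -0.0002]
```

```bash
python3 -m crank '[[-2.4,4.2,3,0,0,0,0],[0,0,1.5,0,0,0,0],[0,0,0,0,0,0,0],[0,0,0,0,0,0,0]]'; python3 -c "
from h import *
for i in range(3): print(robot.get_obs()['position'])
W=cams.camera_info('wrist')
im=cams.camera('wrist')[...,::-1];cv2.imwrite('pics/w4.png',im);cv2.imwrite('pics/w4b.png',cv2.resize(im,(800,600),interpolation=cv2.INTER_CUBIC))
print(proj(W,[.4343,-.393,.09])/.64,proj(W,[.4343,-.393,.0])/.64)"
```

```text
time: 9.3
position: [0.4371, -0.3897, 0.1951]
tool_rot: [1.0, 0.001, 0.0, -0.0]
ft_force: [-0.1, 0.4, -0.1]
grip_width: 0.0871
grip_force: 0.0
[ 0.4371 -0.3897  0.1951]
[ 0.4371 -0.3897  0.1951]
[ 0.4371 -0.3897  0.1951]
[403.634  347.7418] [401.0395 290.2351]
```

View pics/w4b.png

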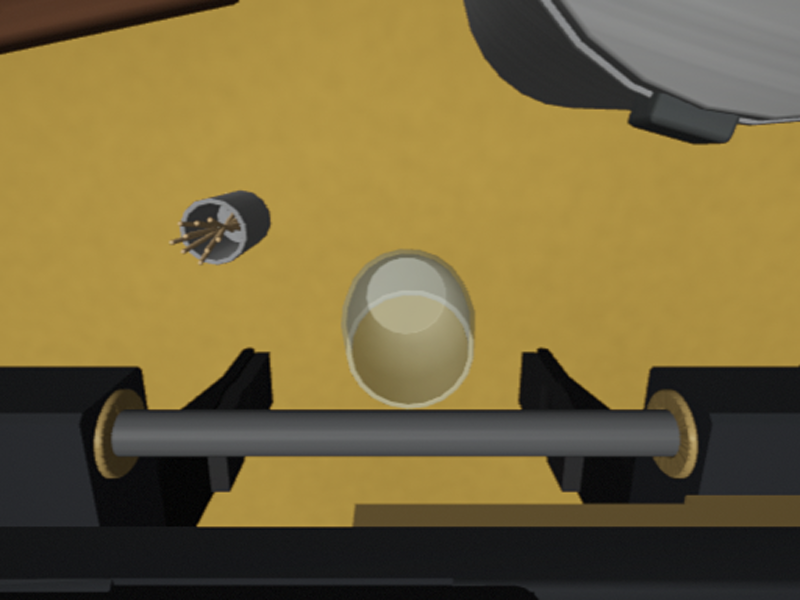

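```bash
python3 -m crank '[[-0.3,0.5,0,0,0,0,0],[0,0,3,0,0,0,0],[0,0,3,0,0,0,0],[0,0,2.5,0,0,0,0],[0,0,1.5,0,0,0,0]]' >/dev/null; python3 -m crank '[[0,0,0,0,0,0,0],[0,0,0,0,0,0,0.15],[0,0,0,0,0,0,0.5],[0,0,0,0,0,0,0.5],[0,0,0,0,0,0,0.5]]' 12
```

```text
time: 10.6
position: [0.4334, -0.3964, 0.0956]
tool_rot: [1.0, 0.0, 0.0, 0.001]
ft_force: [-0.3, 0.2, 4.3]
grip_width: 0.0665
grip_force: 12.0
```

```bash
python3 -m crank '[[0,0,-3,0,0,0,0.5],[0,0,-5,0,0,0,0.5],[0,0,-5,0,0,-0.174,0.5],[0,0,-2,0,0,-0.174,0.5],[0,0,0,0,0,-0.174,0.5]]' >/dev/null; python3 -m crank '[[0,0,0,0,0,-0.174,0.5],[0,0,0,0,0,-0.174,0.5],[0,0,0,0,0,-0.174,0.5],[0,0,0,0,0,-0.174,0.5],[0,0,0,0,0,-0.174,0.5]]'; python3 -m crank '[[0,0,0,0,0,-0.174,0.5],[4.9,3.6,0,0,0,0,0.5],[4.9,3.6,0,0,0,0,0.5],[4.9,3.6,0,0,0,0,0.5],[4.9,3.6,0,0,0,0,0.5]]' >/dev/null;python3 -m crank '[[4.9,3.6,0,0,0,0,0.5],[0,0,0,0,0,0,0.5],[0,0,0,0,0,0,0.5]]'
```

```text
time: 11.85
position: [0.4328, -0.3958, 0.2444]
tool_rot: [0.765, 0.644, 0.0, -0.0]
ft_force: [0.4, -0.1, -1.3]
grip_width: 0.0664
grip_force: 12.0
time: 12.85
position: [0.6136, -0.1516, 0.2442]
tool_rot: [0.708, 0.706, -0.001, -0.0]
ft_force: [-0.0, -0.0, 0.4]
grip_width: 0.0664
grip_force: 12.0
```

```bash
python3 -m crank '[[0,-0.1,4,0,0,0,0.5],[0,0,4,0,0,0,0.5],[0,0,3,0,0,0,0.5],[0,0,1.5,0,0,0,0.5],[0,0,0.3,0,0,0,0.5]]' >/dev/null; python3 -m crank '[[0,0,0.2,0,0,0,0.5],[0,0,0,0,0,0,0.5]]';python3 -c "
from rig import *;o=robot.get_obs();print(o['position'],o['ft_force'])"
```

```text
time: 13.72
position: [0.6137, -0.1522, 0.1159]
tool_rot: [0.709, 0.706, 0.0, 0.001]
ft_force: [-0.3, 0.1, -1.0]
grip_width: 0.0662
grip_force: 12.0
[ 0.61369143 -0.15221991  0.11588892] [-0.26714421  0.05007279 -1.03842506]
```

```bash
python3 -m crank '[[0,-0.1,0.2,0,0,0,0.5],[0,0,0,0,0,0,0.5]]' | grep -E "pos|ft";python3 -m crank '[[0,0,0.1,0,0,0,0.5],[0,0,0,0,0,0,0.5]]' | grep -E "pos|ft"
```

```text
position: [0.6127, -0.152, 0.1137]
ft_force: [1.1, 0.6, 1.5]
position: [0.6128, -0.1521, 0.1136]
ft_force: [-1.3, 0.5, 8.2]
```

```bash
python3 -m crank '[[0,0,0,0,0,0,0.18],[0,0,0,0,0,0,0.1],[0,0,0,0,0,0,0],[0,0,-3,0,0,0,0],[0,0,-5,0,0,0,0]]' >/dev/null; python3 -m crank '[[0,0,-5,0,0,0,0],[4.3,-3.5,0,0,0,0,0],[4.3,-3.5,0,0,0,0,0],[4.3,-3.5,0,0,0,0,0],[4.3,-3.5,0,0,0,0,0]]' >/dev/null; python3 -m crank '[[2,-3.5,0,0,0,0,0],[0,0,0,0,0,0,0],[0,0,0,0,0,0,0]]';python3 - <<'E'
from h import *
W=cams.camera_info('wrist')
im=cams.camera('wrist')[...,::-1];cv2.imwrite('pics/w5.png',im);
hsv=cv2.cvtColor(np.ascontiguousarray(im),cv2.COLOR_BGR2HSV)
m=((hsv[...,1]<45)&(hsv[...,2]>110)).astype(np.uint8);m=cv2.morphologyEx(m,cv2.MORPH_CLOSE,np.ones((7,7)))
im=np.ascontiguousarray(im)
for cc in cv2.findContours(m,0,1)[0]:
    if cv2.contourArea(cc)>800:
        e=cv2.fitEllipse(cc);cv2.ellipse(im,e,(0,0,255),1);print(e,ray(W,e[0],.04),ray(W,e[0],.003))
cv2.imwrite('pics/w5b.png',cv2.resize(im,(800,600),interpolation=cv2.INTER_CUBIC))
T=cams.camera_info('top')
im=cams.camera('top')[...,::-1];cv2.imwrite('pics/top5.png',im)
E
```

```text
time: 15.85
position: [0.439, 0.0406, 0.242]
tool_rot: [0.708, 0.706, 0.001, 0.001]
ft_force: [0.0, -0.2, 0.8]
grip_width: 0.087
grip_force: 0.0
((246.16220092773438, 304.7648010253906), (31.03240966796875, 60.624000549316406), 90.68214416503906) [ 0.4326 -0.0958  0.04  ] [ 0.4317 -0.1226  0.003 ]
((246.48976135253906, 145.00701904296875), (70.47261810302734, 71.70146179199219), 172.83387756347656) [0.4344 0.0739 0.04  ] [0.4338 0.0684 0.003 ]
```

View pics/w5b.png

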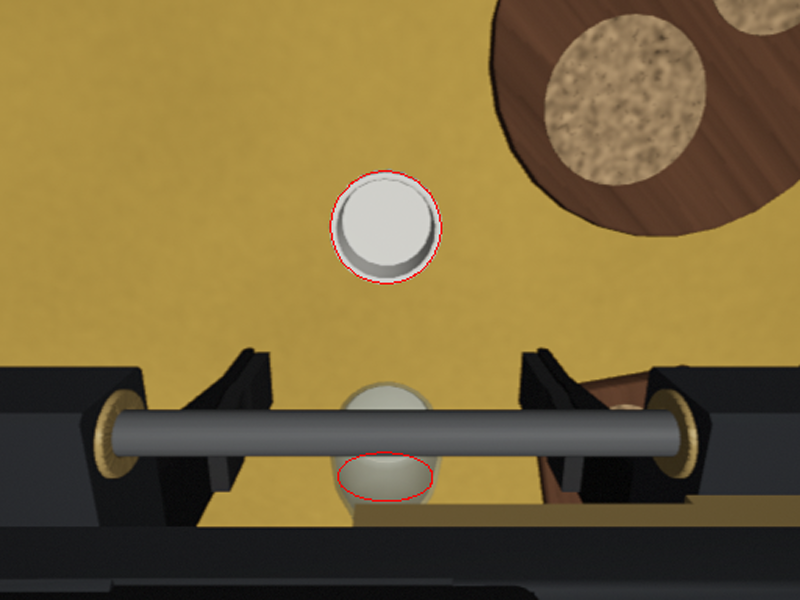

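```bash
python3 -m crank '[[3.3,-0.5,4,0,0,0,0],[0,0,4,0,0,0,0],[0,0,4,0,0,0,0],[0,0,3,0,0,0,0],[0,0,1.5,0,0,0,0]]' >/dev/null; python3 -m crank '[[0,0,0,0,0,0,0],[0,0,0,0,0,0,0.12],[0,0,0,0,0,0,0.5],[0,0,0,0,0,0,0.5],[0,0,0,0,0,0,0.5]]' 12; python3 -c "
from h import *
W=dict(cams.camera_info('wrist'))
"
```

```text
time: 17.2
position: [0.4335, 0.0738, 0.0774]
tool_rot: [0.709, 0.706, 0.001, 0.001]
ft_force: [-0.1, -0.6, 4.3]
grip_width: 0.0668
grip_force: 12.0
```

```bash
python3 -m crank '[[0,0,-4,0,0,0,0.5],[0,0,-6,0,0,0,0.5],[0,0,-6,0,0,0,0.5],[-3.9,2.4,-2,0,0,0,0.5],[-5.2,3.2,0,0,0,0,0.5]]' >/dev/null; python3 -m crank '[[-5.2,3.2,0,0,0,0,0.5],[-5.2,3.2,0,0,0,0,0.5],[-5.2,3.2,0,0,0,0,0.5],[-5.2,3.2,0,0,0,0,0.5],[0,0,0,0,0,0,0.5]]'>/dev/null; python3 -m crank '[[-1.7,1.2,0,0,0,0,0.5],[0,0,0,0,0,0,0.5],[0,0,0,0,0,0,0.5]]'; python3 - <<'E'
from h import *
W=cams.camera_info('wrist')
im=cams.camera('wrist')[...,::-1];cv2.imwrite('pics/w6.png',im);cv2.imwrite('pics/w6b.png',cv2.resize(im,(800,600),interpolation=cv2.INTER_CUBIC))
E
```

```text
time: 18.82
position: [0.6267, -0.2415, 0.2563]
tool_rot: [0.708, 0.706, -0.0, -0.001]
ft_force: [-0.7, 0.0, -1.0]
grip_width: 0.0667
grip_force: 12.0
```

View pics/w6b.png

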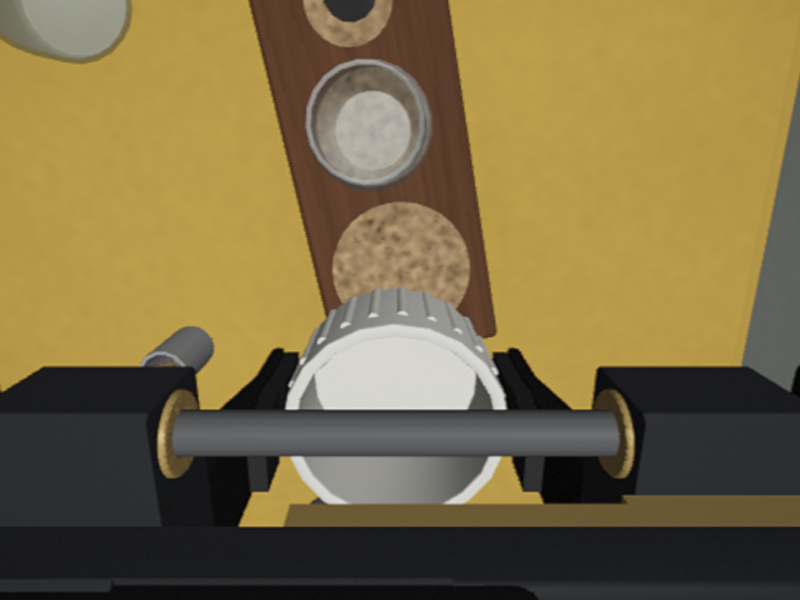

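```bash
python3 - <<'E'
from h import *
W=cams.camera_info('wrist');k=.64
for n,uv,z in[('large',(401.5,269),.018),('L',(333,269),.018),('R',(470,269),.018),('top',(402,202),.018),('glassbase',(373,130),.022),('glassrim',(369,122),.108)]: print(n,ray(W,(uv[0]*k,uv[1]*k),z))
E
```

```text
large [ 0.6314 -0.2417  0.018 ]
L [ 0.5853 -0.2416  0.018 ]
R [ 0.6775 -0.2418  0.018 ]
top [ 0.6317 -0.1972  0.018 ]
glassbase [ 0.6137 -0.153   0.022 ]
glassrim [ 0.6158 -0.1525  0.108 ]
```

```bash
python3 -m crank '[[0,0.4,4,0,0,0,0.5],[0,0,4,0,0,0,0.5],[0,0,4,0,0,0,0.5],[0,0,2.5,0,0,0,0.5],[0,0,0.9,0,0,0,0.5]]' >/dev/null; python3 -m crank '[[0,0,0.3,0,0,0,0.5],[0,0,0,0,0,0,0.5]]'|grep -E "pos|ft"; python3 -m crank '[[0,0,0.2,0,0,0,0.5],[0,0,0,0,0,0,0.5]]'|grep -E "pos|ft"
```

```text
position: [0.6323, -0.2431, 0.101]
ft_force: [0.5, 0.5, -1.7]
position: [0.6319, -0.2431, 0.0984]
ft_force: [-0.4, -0.3, -1.7]
```

```bash
python3 -m crank '[[0,0,0.2,0,0,0,0.5],[0,0,0,0,0,0,0.5]]'|grep -E "pos|ft"; python3 -m crank '[[0,0,0.1,0,0,0,0.5],[0,0,0,0,0,0,0.5]]'|grep -E "pos|ft"
```

```text
position: [0.6316, -0.2429, 0.0956]
ft_force: [-0.7, -0.8, -1.5]
position: [0.6317, -0.2429, 0.0955]
ft_force: [-2.0, 0.7, 4.0]
```

```bash
python3 -m crank '[[0,0,0,0,0,0,0.18],[0,0,0,0,0,0,0.1],[0,0,0,0,0,0,0],[0,0,-3,0,0,0,0],[0,0,-5,0,0,0,0]]' >/dev/null; python3 -m crank '[[0,0,-5,0,0,0,0],[0,0,-4,0,0,0,0],[5.9,-1.7,0,0,0,0,0],[5.9,-1.7,0,0,0,0,0],[5.9,-1.7,0,0,0,0,0]]' >/dev/null; python3 -m crank '[[5.9,-1.7,0,0,0,0,0],[5.9,-1.7,0,0,0,0,0],[5.9,-1.7,0,0,0,0,0],[5.9,-1.7,0,0,0,0,0],[5.9,-1.7,0,0,0,0,0]]' >/dev/null;python3 -m crank '[[5.9,-1.7,0,0,0,0,0],[4.4,-1.7,0,0,0,0,0],[0,0,0,0,0,0,0],[0,0,0,0,0,0,0]]';python3 - <<'E'
from h import *
W=cams.camera_info('wrist')
im=cams.camera('wrist')[...,::-1];cv2.imwrite('pics/w7.png',im);cv2.imwrite('pics/w7b.png',cv2.resize(im,(800,600),interpolation=cv2.INTER_CUBIC))
E
```

```text
time: 22.88
position: [0.4641, 0.3325, 0.2646]
tool_rot: [0.708, 0.706, -0.0, 0.0]
ft_force: [-0.4, -0.0, 0.7]
grip_width: 0.0871
grip_force: 0.0
```

View pics/w7b.png

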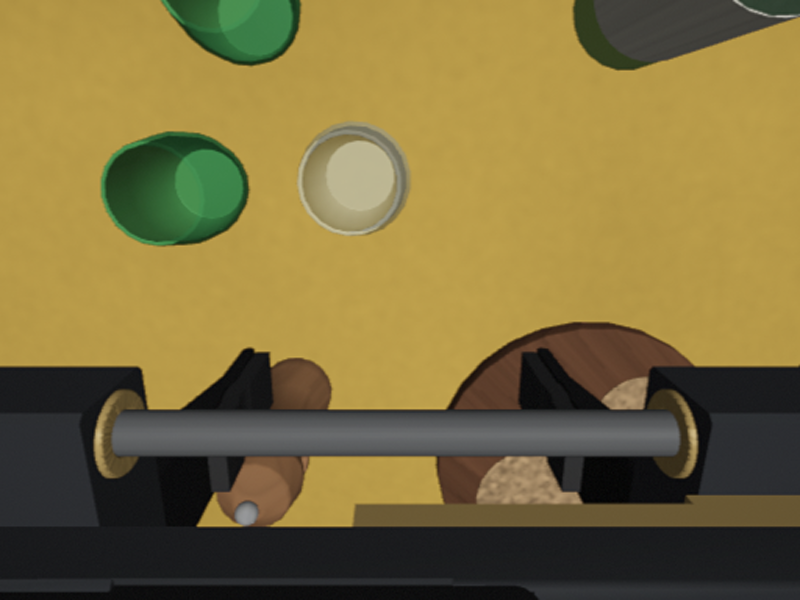

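```bash
python3 - <<'E'
from h import *
W=cams.camera_info('wrist');k=.64
for n,uv,z in[('rim',(351,182),.09),('base',(360,176.5),.005),('greenbase',(211,184),.005),('mill',(290,400),.05),('bottle',(622,30),0.)]: print(n,ray(W,(uv[0]*k,uv[1]*k),z))
print(robot.get_obs()['position'])
E
```

```text
rim [0.4425 0.3925 0.09  ]
base [0.4414 0.3908 0.005 ]
greenbase [0.3396 0.3863 0.005 ]
mill [0.3938 0.2465 0.05  ]
bottle [0.6105 0.481  0.    ]
[0.4644 0.3319 0.2646]
```

```bash
python3 -m crank '[[0,0,0,0,0,0.174,0],[0,0,0,0,0,0.174,0],[0,0,0,0,0,0.174,0],[0,0,0,0,0,0.174,0],[0,0,0,0,0,0.174,0]]' >/dev/null; python3 -m crank '[[0,0,0,0,0,0.174,0],[0,0,0,0,0,0.174,0],[0,0,0,0,0,0.174,0],[0,0,0,0,0,0.174,0],[-1.1,-3,3.5,0,0,0,0]]' >/dev/null;python3 -m crank '[[-1.1,-3,3.5,0,0,0,0],[0,0,0,0,0,0,0],[0,0,0,0,0,0,0]]';python3 - <<'E'
from h import *
W=cams.camera_info('wrist')
im=cams.camera('wrist')[...,::-1];cv2.imwrite('pics/w8.png',im);cv2.imwrite('pics/w8b.png',cv2.resize(im,(800,600),interpolation=cv2.INTER_CUBIC))
print(proj(W,[.442,.392,.09])/.64)
E
```

```text
time: 24.55
position: [0.4432, 0.3917, 0.1952]
tool_rot: [1.0, -0.0, 0.0, 0.0]
ft_force: [-0.3, -0.7, -1.1]
grip_width: 0.087
grip_force: 0.0
[394.9663 344.1661]
```

View pics/w8b.png

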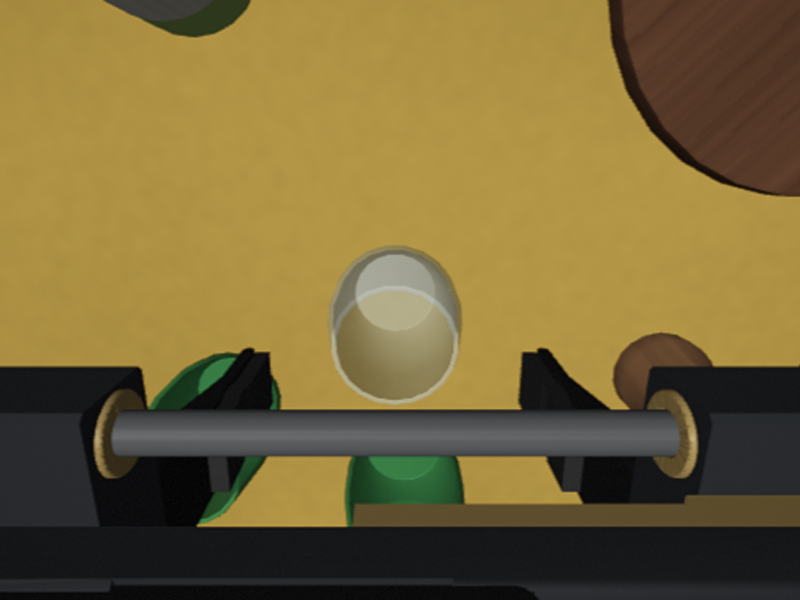

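```bash
python3 -m crank '[[0,0,3,0,0,0,0],[0,0,3,0,0,0,0],[0,0,2.5,0,0,0,0],[0,0,1.4,0,0,0,0],[0,0,0,0,0,0,0]]' >/dev/null; python3 -m crank '[[0,0,0,0,0,0,0.15],[0,0,0,0,0,0,0.5],[0,0,0,0,0,0,0.5],[0,0,0,0,0,0,0.5]]' 12
```

```text
time: 25.72
position: [0.4423, 0.3928, 0.0965]
tool_rot: [1.0, 0.001, 0.001, -0.0]
ft_force: [0.7, -0.9, 4.7]
grip_width: 0.065
grip_force: 11.9
```

```bash
python3 -m crank '[[0,0,-3,0,0,0,0.5],[0,0,-5,0,0,0,0.5],[0,0,-5,0,0,0,0.5],[0,0,-4.5,0,0,0,0.5],[2.9,4.8,0,0,0,0,0.5]]' >/dev/null; python3 -m crank '[[2.9,4.8,0,0,0,0,0.5],[2.9,4.8,0,0,0,0,0.5],[2.9,4.8,0,0,0,0,0.5],[0,0,0,0,0,0,0.5],[0,0,0,0,0,0,0.5]]';python3 - <<'E'
from h import *
W=cams.camera_info('wrist')
im=np.ascontiguousarray(cams.camera('wrist')[...,::-1]);cv2.imwrite('pics/w9.png',im)
hsv=cv2.cvtColor(im,cv2.COLOR_BGR2HSV)
m=((hsv[...,0]<22)&(hsv[...,1]<140)&(hsv[...,2]>105)&(hsv[...,1]>40)).astype(np.uint8);m[215:]=0
m=cv2.morphologyEx(m,cv2.MORPH_CLOSE,np.ones((7,7)));m=cv2.morphologyEx(m,cv2.MORPH_OPEN,np.ones((7,7)))
for cc in cv2.findContours(m,0,1)[0]:
    if cv2.contourArea(cc)>500:
        e=cv2.fitEllipse(cc);cv2.ellipse(im,e,(0,0,255),1);print(e,ray(W,e[0],.018))
cv2.imwrite('pics/w9b.png',cv2.resize(im,(800,600),interpolation=cv2.INTER_CUBIC))
E
```

```text
time: 26.98
position: [0.5575, 0.2008, 0.2702]
tool_rot: [1.0, -0.0, -0.001, -0.0]
ft_force: [-1.9, 0.6, -1.6]
grip_width: 0.0653
grip_force: 11.9
((496.295654296875, 135.7575225830078), (31.915000915527344, 124.52315521240234), 0.844107985496521) [ 0.5932 -0.0571  0.018 ]
((276.4480895996094, 104.49352264404297), (197.84007263183594, 211.6959991455078), 68.38614654541016) [0.6252 0.1767 0.018 ]
```

View pics/w9b.png

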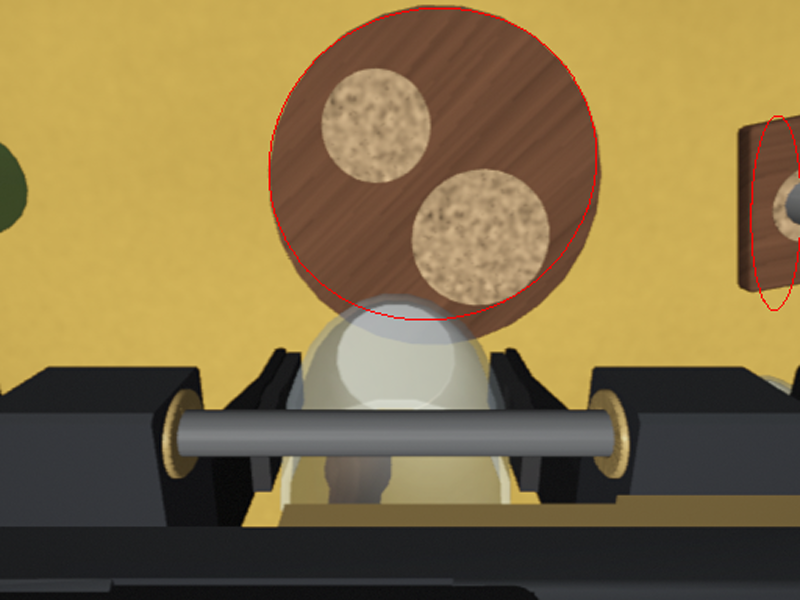

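```bash
python3 - <<'E'
from h import *
W=cams.camera_info('wrist');k=.64
a=ray(W,(376*k,125.5*k),.018);b=ray(W,(481*k,237*k),.018);print(a,b,np.linalg.norm(a-b))
for u in(321,431):print(ray(W,(u*k,125.5*k),.018))
print(robot.get_obs()['position'])
E
```

```text
[0.6485 0.2142 0.018 ] [0.5759 0.1426 0.018 ] 0.10195423068048926
[0.6485 0.2498 0.018 ]
[0.6486 0.1786 0.018 ]
[0.5572 0.2014 0.2703]
```

```bash
python3 -m crank '[[4.6,-0.6,0,0,0,0,0.5],[4.5,-0.7,3,0,0,0,0.5],[0,0,4,0,0,0,0.5],[0,0,4,0,0,0,0.5],[0,0,2.5,0,0,0,0.5]]' >/dev/null; python3 -m crank '[[0,0,1.3,0,0,0,0.5],[0,0,0,0,0,0,0.5],[0,0,0,0,0,0,0.5]]'|grep -E "pos|ft"; python3 -m crank '[[0,0,0.3,0,0,0,0.5],[0,0,0,0,0,0,0.5]]'|grep -E "pos|ft"
```

```text
position: [0.6499, 0.2145, 0.1242]
ft_force: [0.1, 0.5, -1.5]
position: [0.6493, 0.2138, 0.1204]
ft_force: [0.7, 0.3, -1.7]
```

```bash
python3 -m crank '[[-0.1,0,0.3,0,0,0,0.5],[0,0,0.1,0,0,0,0.5],[0,0,0,0,0,0,0.5]]'|grep -E "pos|ft"; python3 -m crank '[[0,0,0.1,0,0,0,0.5],[0,0,0,0,0,0,0.5]]'|grep -E "pos|ft"
```

```text
position: [0.648, 0.2138, 0.1156]
ft_force: [-0.0, 0.7, -1.5]
position: [0.6482, 0.2139, 0.1147]
ft_force: [-0.0, -0.4, -1.4]
```

```bash
python3 -m crank '[[0,0,0.1,0,0,0,0.5],[0,0,0,0,0,0,0.5]]'|grep -E "pos|ft"
```

```text
position: [0.6482, 0.2139, 0.1146]
ft_force: [-2.1, -0.6, 4.2]
```

```bash
python3 -m crank '[[0,0,0,0,0,0,0.18],[0,0,0,0,0,0,0.1],[0,0,0,0,0,0,0],[0,0,-3,0,0,0,0],[0,0,-5,0,0,0,0]]' >/dev/null; python3 -m crank '[[0,0,-5,0,0,0,0],[0,0,-4,0,0,0,0],[-3.6,4.8,0,0,0,0,0],[-3.6,4.8,0,0,0,0,0],[-3.6,4.8,0,0,0,0,0]]' >/dev/null; python3 -m crank '[[-3.6,4.8,0,0,0,0,0],[-3.6,4.8,0,0,0,0,0],[-2,4.8,0,0,0,0,0],[0,0,0,0,0,0,0],[0,0,0,0,0,0,0]]';python3 - <<'E'
from h import *
W=cams.camera_info('wrist')
im=np.ascontiguousarray(cams.camera('wrist')[...,::-1]);cv2.imwrite('pics/w10.png',im)
cv2.imwrite('pics/w10b.png',cv2.resize(im,(800,600),interpolation=cv2.INTER_CUBIC))
print(proj(W,[.4315,-.076,.168])/.64,proj(W,[.4315,-.076,.003])/.64)
E
```

```text
time: 31.02
position: [0.4486, -0.0743, 0.2839]
tool_rot: [1.0, -0.0, 0.0, -0.0]
ft_force: [-0.5, -0.2, -0.8]
grip_width: 0.0872
grip_force: 0.0
[399.6802 368.461 ] [397.6302 278.1931]
```

View pics/w10b.png

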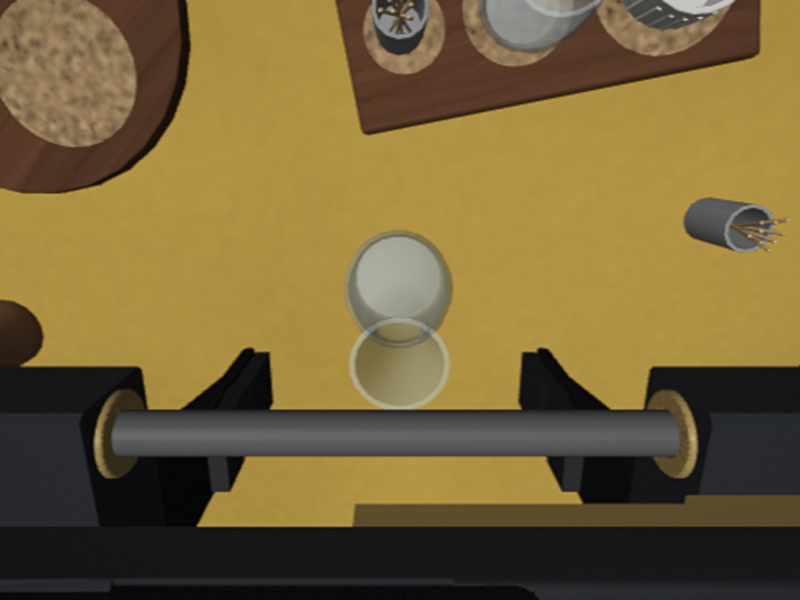

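```bash
python3 -m crank '[[-1.5,0.2,1,0,0,0,0],[0,0,3,0,0,0,0],[0,0,3,0,0,0,0],[0,0,2.3,0,0,0,0],[0,0,1.5,0,0,0,0]]' >/dev/null; python3 -m crank '[[0,0,0,0,0,0,0],[0,0,0,0,0,0,0.4],[0,0,0,0,0,0,0.9],[0,0,0,0,0,0,0.9],[0,0,0,0,0,0,0.9]]' 18
```

```text
time: 32.33
position: [0.4335, -0.0764, 0.1761]
tool_rot: [1.0, 0.0, 0.0, 0.0]
ft_force: [0.6, -0.7, 0.3]
grip_width: 0.0551
grip_force: 0.0
```

```bash
python3 -m crank '[[0,0,0,0,0,0,0.9],[0,0,0,0,0,0,0.9],[0,0,0,0,0,0,0.9]]' 18
```

```text
time: 32.7
position: [0.4334, -0.0763, 0.1759]
tool_rot: [1.0, 0.0, 0.0, -0.0]
ft_force: [-0.2, 1.6, 4.2]
grip_width: 0.0366
grip_force: 16.9
```

```bash
python3 -m crank '[[0,0,0,0,0,0,0.9],[0,0,0,0,0,0,0.9]]' 18
```

```text
time: 32.95
position: [0.4334, -0.0763, 0.176]
tool_rot: [1.0, 0.0, 0.0, 0.0]
ft_force: [0.3, 1.1, 5.0]
grip_width: 0.0369
grip_force: 16.6
```

```bash
python3 -m crank '[[0,0,0,0,0,0,0.5],[0,0,0,0,0,0,0.45],[0,0,-0.3,0,0,0,0.45],[0,0,0,0,0,0,0.9],[0,0,0,0,0,0,0.9]]' 18 >/dev/null;  python3 -m crank '[[0,0,0,0,0,0,0.9],[0,0,0,0,0,0,0.9]]' 18
```

```text
time: 33.83
position: [0.4335, -0.0763, 0.1789]
tool_rot: [1.0, 0.0, 0.0, 0.0]
ft_force: [-0.9, 1.1, 4.7]
grip_width: 0.0386
grip_force: 16.8
```

```bash
python3 -m crank '[[0,0,0,0,0,0,0.5],[0,0,0,0,0,0,0.45],[0,0,0.6,0,0,0,0.45],[0,0,0,0,0,0,0.9],[0,0,0,0,0,0,0.9]]' 18 >/dev/null;  python3 -m crank '[[0,0,0,0,0,0,0.9],[0,0,0,0,0,0,0.9]]' 18
```

```text
time: 34.7
position: [0.4332, -0.0762, 0.1726]
tool_rot: [1.0, 0.0, -0.0, -0.0]
ft_force: [-0.1, 0.1, -3.5]
grip_width: 0.0354
grip_force: 17.0
```

```bash
python3 -m crank '[[0,0,-1,0,0,0,0.9],[0,0,-2,0,0,0,0.9],[0,0,-2,0,0,0,0.9],[0,0,0,0,0,0,0.9],[0,0,0,0,0,0,0.9]]' 20;python3 - <<'E'
from h import *
S=cams.camera_info('side')
im=np.ascontiguousarray(cams.camera('side')[...,::-1])
u,v=proj(S,[.433,-.076,.13]).astype(int);print(u,v)
cv2.imwrite('pics/s11.png',cv2.resize(im[max(v-80,0):v+80,u-100:u+100],(800,640),interpolation=cv2.INTER_CUBIC)[:600])
E
```

```text
time: 35.33
position: [0.433, -0.0762, 0.2226]
tool_rot: [1.0, 0.0, -0.0, -0.0]
ft_force: [-0.2, 0.2, -3.6]
grip_width: 0.0354
grip_force: 19.1
241 174
```

View pics/s11.png

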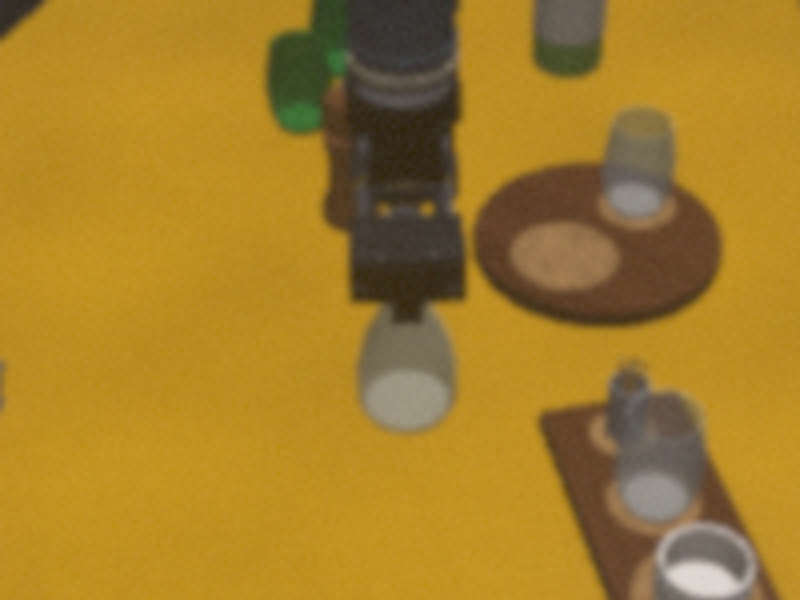

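```bash
python3 -m crank '[[2.9,-4.4,-1.5,0,0,0,0.9],[2.9,-4.4,-1,0,0,0,0.9],[2.9,-4.4,0,0,0,0,0.9],[2.8,-4.4,0,0,0,0,0.9],[2,-3,0,0,0,0,0.9]]' 20 >/dev/null; python3 -m crank '[[0.8,-1.3,0,0,0,0,0.9],[0,0,0,0,0,0,0.9],[0,0,0,0,0,0,0.9],[0,0,0,0,0,0,0.9]]'
```

```text
time: 36.5
position: [0.5755, 0.1416, 0.2477]
tool_rot: [1.0, -0.0, -0.001, 0.0]
ft_force: [0.4, 0.5, -3.1]
grip_width: 0.0355
grip_force: 19.7
```

```bash
python3 -m crank '[[0,-0.1,2.5,0,0,0,0.9],[0,0,1.7,0,0,0,0.9],[0,0,0.8,0,0,0,0.9],[0,0,0,0,0,0,0.9],[0,0,0,0,0,0,0.9]]'|grep -E "pos|ft"; for i in 1; do python3 -m crank '[[0,0,0.3,0,0,0,0.9],[0,0,0,0,0,0,0.9]]'|grep -E "pos|ft"; done; python3 -m crank '[[0,0,0.2,0,0,0,0.9],[0,0,0,0,0,0,0.9]]'|grep -E "pos|ft"
```

```text
position: [0.5767, 0.1438, 0.1983]
ft_force: [-0.2, -0.1, -2.5]
position: [0.5761, 0.1439, 0.1949]
ft_force: [0.7, 0.0, -2.7]
position: [0.5761, 0.1438, 0.1926]
ft_force: [0.2, -0.3, -2.8]
```

```bash
python3 -m crank '[[0,0,0.15,0,0,0,0.9],[0,0,0,0,0,0,0.9]]'|grep -E "pos|ft"; python3 -m crank '[[0,0,0.1,0,0,0,0.9],[0,0,0,0,0,0,0.9]]'|grep -E "pos|ft"
```

```text
position: [0.5761, 0.1438, 0.1911]
ft_force: [-1.0, -0.5, -2.4]
position: [0.5763, 0.1438, 0.1909]
ft_force: [-0.9, -0.4, 1.5]
```

```bash
python3 -m crank '[[0,0,0,0,0,0,0.55],[0,0,0,0,0,0,0.4],[0,0,0,0,0,0,0],[0,0,0,0,0,0,0],[0,0,0,0,0,0,0]]' >/dev/null; python3 -m crank '[[0,0,-3,0,0,0,0],[0,0,-5,0,0,0,0],[-6,0,-3,0,0,0,0],[-6,0,0,0,0,0,0],[0,0,0,0,0,0,0]]'; python3 - <<'E'
from h import *
W=cams.camera_info('wrist')
im=np.ascontiguousarray(cams.camera('wrist')[...,::-1]);cv2.imwrite('pics/w12.png',im)
print(proj(W,[.5759,.1426,.018])/.64, proj(W,[.6485,.2142,.018])/.64)
im2=np.ascontiguousarray(cams.camera('side')[...,::-1]);cv2.imwrite('pics/s12.png',im2)
a=cv2.resize(im[:240],(800,375),interpolation=cv2.INTER_CUBIC)
b=cv2.resize(im2[100:272,200:456],(335,225),interpolation=cv2.INTER_CUBIC)
c=np.zeros((600,800,3),np.uint8);c[:375]=a;c[375:,:335]=b;cv2.imwrite('pics/m12.png',c)
E
```

```text
time: 39.38
position: [0.4531, 0.1438, 0.2973]
tool_rot: [1.0, 0.001, -0.004, 0.0]
ft_force: [0.1, -0.9, -0.9]
grip_width: 0.0873
grip_force: 0.0
[397.3914  75.2962] [285.3772 -48.6184]
```

View pics/m12.png

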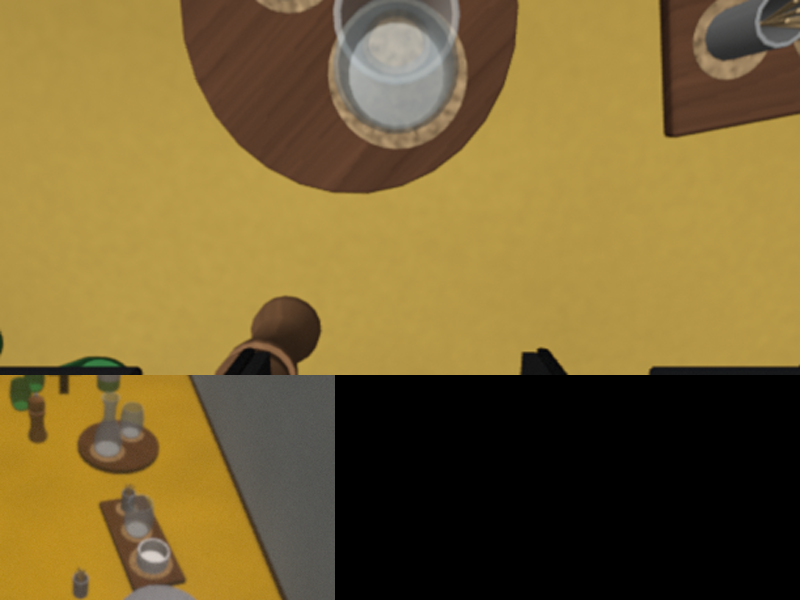

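```bash
python3 -c "
from rig import ticket;print(ticket.hand_in())"
```

```text
the job is handed in; nothing more can be done
None
```

I set all five things upright on their corks and handed the job in at about 39 s of robot time. In the last pictures every base sat on its cork and nothing had been knocked over; the hand-in did not report the judge's result.

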